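# Load a joined stack of tissue cassettes into the spring-fed cassette feeder

## Robot

A 6-joint arm with a two-finger parallel gripper is mounted at the origin on a cart in front of the work surface, level with it; the furniture and walls round the work are solid. World frame = base frame: x ahead of the robot, y to its left, z up, the work surface at z = 0. Lengths are in m, angles in rad, forces in N, time in s.
With the tool pointing down it reaches from about 0.35 to 0.975 m from the base axis. Payload 4.9 kg.
Tool frame: the origin (TCP) lies between the finger pads; the fingertips stand 25 mm ahead of it and the grasp point (between the pads) lies 6 mm ahead of it; z points along the fingers, y is the line along which they close (so a half turn about z gives the same grasp; the last joint's range is limited). The gripper opens to 85 mm and grips with 20 to 120 N. Pads are 22 mm wide; open, the fingers measure 114 mm over their backs; the gripper's body (76 mm by 85 mm) begins 54 mm behind the grasp point. The pads swing forward as they close: fully open they stand 13 mm farther back than shut.
Start: joints at [1.201, 0.053, 1.613, -0, 1.476, -0.119], TCP at [0.155, 0.605, 0.256] pointing down, gripper open.
Joint ranges: [-3.01, 3.01], [-1.01, 2.22], [0.06, 2.58], [-1.02, 4.17], [0.09, 2.62], [-3.14, 3.14]. Speed limits (rad/s): [2.57, 2.57, 3.14, 3.14, 3.14, 3.14].

## Interface

Orientations are given as a unit quaternion [w, x, y, z].
In Python, from plant import manip gives the robot as it stands.
- The arm moves only by the shell command python3 -m inch 'ROWS'. ROWS is JSON, a list of rows, each a list of 3 entries, a list of its own where there are three numbers: the shift along the tool's x, y, z in m, then the turn, a rotation vector about the tool's x, y, z in rad, then the opening, from 0 (shut) to 1 (fully open). A call has 1 to 8 rows; each row shifts and turns the commanded pose from where the row before left it, along the tool's axes as they then stand; what a row does not reach is not made up. A row lasts 1/10 s, in which the tool goes at most 50 mm and 8.59 degrees, less where a joint would pass 70% of its speed; a pose out of reach is approached as far as the arm can. A call with a gripper value outside its range is refused whole. The fingers move at their own pace and stop on an object; the grip force is fixed at half the most. Time passes only in rows, so rows that do not move let the fingers close. It gives the time, the measured TCP pose, the force, the opening and the grip force at its end, in the units of the state.
- manip.state(): the state, without advancing time (a new reading comes with each control period).
- manip.grab_frame(name): name is "scene" or "top" or "wrist"; returns (picture, depth): 384x512x3 uint8, red, green, blue; 384x512 float32, m along the optical axis (not along the pixel's ray), 0 where there is no reading.
- manip.camera_params(name): a dict with "camera_matrix" (3x3 intrinsics, pixels), "rvec" (rotation vector, rad) and "tvec" (3), from world to camera coordinates, as OpenCV has them. Camera axes: x right, y down, z forward; pixel columns grow to the right and rows downward; lengths in m; the calibration is good to about 2 mm. The wrist camera is an equidistant fisheye: a pixel r from the principal point sees the ray r / f radians off the axis. A picture is of the moment at which its call begins: read the wrist's pose just before it. camera_params takes no time and is no camera call; for the wrist camera it gives the pose at the moment of the call.
- manip.job_done(): hands the job in; it is judged then, once.
Trained networks look in the newest picture that a camera, given by its name, has taken for a name from the list of things; names that differ only in an ending like _2 or _b are one class to them, and where a whole thing is asked for, a point or a joint stands for the part that bears it (a point fixed in the world has none). Each returns a list of dicts, best first, with "score" (0 to 1); they miss things now and then, are a little off and sometimes report something else, mostly with a low value. They report only what shows in the picture. A call takes as long as a camera call.
- manip.look_for(camera, label): "point" ([x, y, z] in m, in world coordinates, good to about 4 mm: the middle of the surface that is visible of it).
The state is a dict: "time": time; "joint_pos": joint angles; "joint_vel": joint speeds; "joint_efforts": joint torques, N m; "tool_pos": TCP position; "tool_rot": TCP orientation; "contact_force": force on the tool from outside, world axes, zero at the start; "ft_torque": the same for the moment, N m; "gripper_width": opening from 0.0 (shut) to 1.0 (fully open); "grasp_force": force on a finger pad.
Only numpy, scipy, OpenCV 4.12 (cv2) and the standard library are available. Lean on these libraries where they do the work, as an engineer would, in place of code of your own. Each camera call takes 0.05 s, during which the arm holds its last target. There are 200 camera calls.

## Task

Load the pink stack of tissue cassettes into the feeder: press one end gently back against the orange spring follower until the other end clears the steel nose sill, lower the stack flat onto the channel floor so that the spring clamps it against the sill, and then slide the retaining rail fully shut over it. The plastic is brittle, so feel your way and never push the stack against the feeder harder than about 25 N, and do not disturb the other things on the worktop.

Things in the scene. Friction and masses are not known exactly. Their poses are not given: they have to be found in the camera images.
- cassette_stack: Joined stack of 12 pink tissue cassettes: one rigid bar 28 (x) x 90 (y) x 36 (z) mm, 0.06-0.13 kg, loose on the worktop. Origin: centre of underside; y along its length, z up; both ends alike. Grip it across its 28 mm width at mid-length with fingertips at least 20 mm above its underside: in the feeder the channel walls cover its lowest 17 mm.
- feeder: Feeder fixed to the worktop: grey plate 66 (x) x 250 (y) x 8 mm, y = -115 to +135 mm; origin on its underside, z up; all offsets are in its frame. On it an aluminium trough, open on top, runs along y, centred on x = 0: 32 mm wide inside, flared to 38 at the top, floor z = 14, wall tops z = 31, outer walls x = +-23 mm. White cheeks at y = 50 to 135 carry the rail.
- sill_mark (a point): Nominal place of the steel nose sill's inner face, on the channel floor: feeder (0, -85, 14) mm; the sill is 10 mm thick, top z = 26. The trough with sill and follower is clamped up to 14 mm either way along y from nominal; this shift is NOT in any reported pose: find it by touch or sight. Underside at z = 28-29 the level stack clears the sill, between the flares, and faces the follower.
- follower_mark (a point): Nominal place of the face of the orange spring follower at rest: feeder (0, -7, 32) mm, facing -y (same unknown shift as the sill); plate 26 mm wide, z = 16 to 48. Yields to +y by 16 mm to a hard stop; pushes back 2 N at first touch, +0.25 N per mm. Sill to follower: 78 mm at rest, 94 at the stop, so the 90 mm stack must press it back 12 to 16 mm before it can go down.
- rail (a joint): Travel in m of the clear retaining rail with blue edges: 0 = fully open, over the cheeks; 0.085 = fully shut, at a hard stop; grows towards feeder -y; starts between 0 and 0.015. Plate 60 mm wide, 84 mm long (y = 46 to 130 mm at travel 0), z = 53 to 58; it passes 3 mm above a stack lying on the channel floor. Friction about 2 N; stays where left.
- rail_grip (a point): Centre of the top of the rail's blue upright grip, 16 (x) x 24 (y) mm in the feeder's directions, standing 26 mm above the rail plate; 84 mm above the feeder's underside, at feeder x = 0, y = 90 mm minus the rail travel.
- centrifuge: Bystander and obstacle: fixed beige bench centrifuge behind the work, its front at about world x = 0.52 m (knobs included), y = -0.05 to 0.15 m, about 0.19 m tall; origin in the middle of its underside. Carry things round its front (x about 0.44).
- tally_counter: Bystander: round metal hand tally counter, 55x73x23 mm, loose. Leave alone.
- forceps: Bystander: steel forceps, 16x130x8 mm, lying loose. Leave alone.
- vial_amber: Bystander: small amber vial with white cap, 34 mm diameter, 62 mm tall, loose. Leave alone.
- dropper_2: Bystander: small white dropper bottle with red cap, 25 mm diameter, 74 mm tall, loose. Leave alone.

How it is judged:
On the way, in this order (a step that is already met when the one before it is completed fails the run):
1. the stack lies flat on the channel floor between sill and follower, with the rail still open (x of cassette_stack in the frame of feeder between -0.004 and 0.004 m and y of cassette_stack in the frame of feeder between -0.058 and -0.022 m and z of cassette_stack in the frame of feeder between 0.011 and 0.016 m and angle between the y axis of cassette_stack and the y axis of feeder, either way round below 0.07 rad and angle between cassette_stack's own z axis and vertical below 0.05 rad and value of joint rail below 0.03 m), for 0.2 s.
2. the rail is fully shut over the seated stack (x of cassette_stack in the frame of feeder between -0.004 and 0.004 m and y of cassette_stack in the frame of feeder between -0.058 and -0.022 m and z of cassette_stack in the frame of feeder between 0.011 and 0.016 m and angle between the y axis of cassette_stack and the y axis of feeder, either way round below 0.07 rad and angle between cassette_stack's own z axis and vertical below 0.05 rad and value of joint rail above 0.081 m), for 0.2 s.
At the end, for the whole second after the job is handed in: The stack rests flat on the channel floor (underside within 2 mm of it, within 4 mm of the channel's centre line, in line with it within 4 degrees, tilt under 3 degrees) between sill and follower, at rest, and the rail is shut to within 4 mm of its stop (all of step 2 and linear speed of cassette_stack below 0.02 m/s); the robot touches nothing.
It fails at once if the stack is pressed against the feeder with more than 25 N (contact force between cassette_stack and feeder above 25 N).
It fails at once if the tally counter is displaced by more than 25 mm (distance of tally_counter from where it was at the start of the episode above 0.025 m).
It fails at once if the forceps is displaced by more than 25 mm (distance of forceps from where it was at the start of the episode above 0.025 m).
It fails at once if the vial amber is displaced by more than 25 mm (distance of vial_amber from where it was at the start of the episode above 0.025 m).
It fails at once if the dropper 2 is displaced by more than 25 mm (distance of dropper_2 from where it was at the start of the episode above 0.025 m).
It also fails if it takes over 61 s, if anything falls off the work surface, if the arm or the gripper's body presses on something with over 40 N, if the wrist force passes 120 N, or if a joint passes its speed limit or range.

## Working session

There is one attempt and no reset: what is moved stays moved. The work goes in short steps, Python scripts to look and compute and a shell command to move; the robot and the scene stay as the last step left them, time stands still between calls to the robot, and variables do not carry over. Pictures are saved under pics/ and viewed, at most 10 in all, crops included, and the job is handed in when it is done.

```bash
mkdir -p pics
cat > h.py <<'E'
import numpy as np, cv2
from scipy.spatial.transform import Rotation as R
from plant import manip
def cloud(cam):
    im,d=manip.grab_frame(cam); p=manip.camera_params(cam)
    K=np.array(p["camera_matrix"]); Rm=cv2.Rodrigues(np.array(p["rvec"],float))[0]; t=np.array(p["tvec"],float).ravel()
    v,u=np.mgrid[:d.shape[0],:d.shape[1]]
    x=(u-K[0,2])/K[0,0]; y=(v-K[1,2])/K[1,1]
    if cam=="wrist":
        r=np.hypot(x,y)+1e-9; s=np.tan(np.minimum(r,1.5))/r; x=x*s; y=y*s
    P=np.stack([x*d,y*d,d],-1)
    W=(P-t)@Rm
    W[d==0]=np.nan
    return im,d,W
def save(im,name): cv2.imwrite("pics/"+name,cv2.cvtColor(im,cv2.COLOR_RGB2BGR))
E
python3 - <<'E'
from h import *
for c in ("scene","top"):
    im,d,W=cloud(c); save(im,c+"0.png"); np.savez("/tmp/%s0.npz"%c,im=im,W=W)
    for n in ("cassette_stack","feeder","rail","rail_grip","follower_mark","tally_counter","forceps","vial_amber","dropper_2","sill_mark"):
        print(c,n,[(np.round(o["point"],3).tolist(),round(o["score"],2)) for o in manip.look_for(c,n)[:2]])
s=manip.state(); print(s["time"],s["tool_pos"],s["tool_rot"])
E
```

```text
scene cassette_stack [([0.455, -0.162, 0.04], 0.57), ([0.518, 0.33, 0.021], 0.44)]
scene feeder [([0.518, 0.334, 0.02], 0.7)]
scene rail [([0.561, 0.395, 0.06], 0.76)]
scene rail_grip [([0.562, 0.395, 0.057], 0.6)]
scene follower_mark []
scene tally_counter [([0.518, 0.33, 0.021], 0.67), ([0.659, 0.27, 0.017], 0.55)]
scene forceps [([0.68, 0.421, 0.007], 0.59), ([0.515, 0.333, 0.017], 0.16)]
scene vial_amber [([0.362, 0.093, 0.049], 0.64)]
scene dropper_2 [([0.605, -0.189, 0.037], 0.58)]
scene sill_mark [([0.519, 0.332, 0.024], 0.81), ([0.564, 0.394, 0.059], 0.24)]
top cassette_stack [([0.463, -0.157, 0.034], 0.82)]
top feeder [([0.523, 0.34, 0.024], 0.57)]
top rail [([0.563, 0.399, 0.057], 0.59)]
top rail_grip [([0.564, 0.393, 0.051], 0.89)]
top follower_mark [([0.526, 0.339, 0.026], 0.89)]
top tally_counter [([0.664, 0.275, 0.022], 0.58)]
top forceps []
top vial_amber [([0.364, 0.1, 0.06], 0.66), ([0.666, 0.27, 0.022], 0.42)]
top dropper_2 [([0.607, -0.187, 0.048], 0.43)]
top sill_mark [([0.524, 0.341, 0.028], 0.56), ([0.46, -0.155, 0.037], 0.34)]
1.1 [0.15510468 0.60543712 0.25631646] [6.25590338e-06 1.25057781e-01 9.92149460e-01 9.65998986e-06]
```

View pics/top0.png

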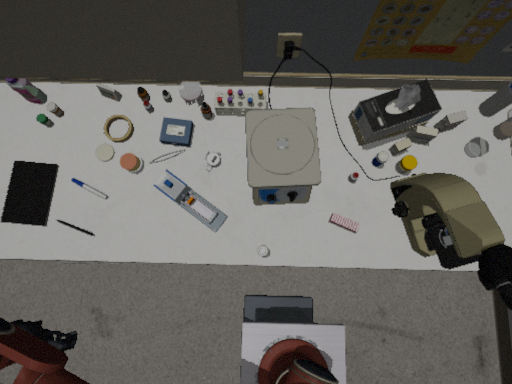

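View pics/scene0.png

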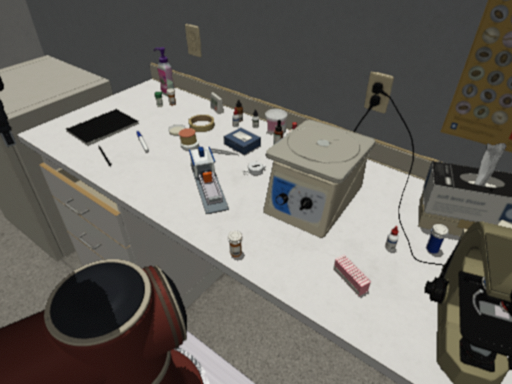

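The top view shows the feeder running from about (165,178) to (222,225), with its rail end at upper left. The stack is at (344,223), the vial at (263,251), and the forceps and counter lie behind the feeder. Next I'll fit their poses.

Run:
```python
from h import *
for c in ("top","scene"):
    z=np.load("/tmp/%s0.npz"%c); im,W=z["im"],z["W"]
    def reg(cx,cy,r,z0,z1):
        return (np.hypot(W[...,0]-cx,W[...,1]-cy)<r)&(W[...,2]>z0)&(W[...,2]<z1)
    def rect(m,name):
        P=W[m]; (a,b),(w,h),ang=cv2.minAreaRect(P[:,:2].astype(np.float32))
        C=np.cov(P[:,:2].T); ev,V=np.linalg.eigh(C); v=V[:,1]
        print(c,name,m.sum(),"ctr",round(a,3),round(b,3),"size",round(w,3),round(h,3),"ang",round(ang,1),"pca",np.round(np.degrees(np.arctan2(v[1],v[0])),1),"zp",np.round(np.percentile(P[:,2],[5,50,95]),3),"med",np.round(P[:,:2].mean(0),3))
    hsv=cv2.cvtColor(im,cv2.COLOR_RGB2HSV)
    rect(reg(.46,-.158,.08,.012,.08),"stack")
    f=reg(.545,.37,.17,.004,.12); n,l=cv2.connectedComponents(f.astype(np.uint8)); k=np.bincount(l[f]).argmax(); rect(l==k,"feeder")
    blue=reg(.56,.4,.12,.065,.12); 
    if blue.sum()>3: rect(blue,"grip")
    o=reg(.53,.35,.15,.015,.07)&(hsv[...,1]>150)&((hsv[...,0]<18)); 
    if o.sum()>3: rect(o,"orange")
    rect(reg(.362,.096,.05,.01,.1),"vial")
```

```text
top stack 297 ctr 0.464 -0.156 size 0.089 0.029 ang 67.0 pca 66.9 zp [0.018 0.035 0.04 ] med [ 0.462 -0.154]
top feeder 1590 ctr 0.527 0.345 size 0.274 0.075 ang 53.1 pca 54.7 zp [0.006 0.025 0.063] med [0.522 0.339]
top grip 50 ctr 0.575 0.398 size 0.036 0.075 ang 86.8 pca -165.4 zp [0.065 0.084 0.088] med [0.567 0.401]
top orange 23 ctr 0.522 0.336 size 0.007 0.019 ang 52.2 pca 144.7 zp [0.027 0.045 0.051] med [0.521 0.335]
top vial 98 ctr 0.366 0.103 size 0.03 0.031 ang 1.7 pca 97.2 zp [0.056 0.062 0.065] med [0.367 0.103]
scene stack 667 ctr 0.465 -0.156 size 0.092 0.03 ang 67.4 pca 68.7 zp [0.015 0.035 0.038] med [ 0.458 -0.159]
scene feeder 1583 ctr 0.57 0.346 size 0.333 0.157 ang 46.5 pca 49.2 zp [0.007 0.018 0.062] med [0.525 0.339]
scene grip 52 ctr 0.567 0.401 size 0.024 0.016 ang 50.4 pca 54.0 zp [0.068 0.081 0.086] med [0.564 0.399]
scene orange 83 ctr 0.526 0.344 size 0.032 0.023 ang 55.0 pca 127.4 zp [0.02  0.036 0.049] med [0.52  0.336]
scene vial 283 ctr 0.367 0.101 size 0.031 0.031 ang 39.3 pca 125.3 zp [0.014 0.054 0.064] med [0.362 0.097]
```

```bash
cat >> h.py <<'E'
def yaw():
    M=R.from_quat(np.roll(manip.state()["tool_rot"],-1)).as_matrix(); return np.degrees(np.arctan2(M[1,1],M[0,1]))
def plan(tgt,yw,n):
    """equal rows from here to world tgt, tool y at yw deg, tool down"""
    s=manip.state(); M=R.from_quat(np.roll(s["tool_rot"],-1)).as_matrix(); p=np.array(s["tool_pos"])
    Mt=np.column_stack([np.zeros(3),[np.cos(np.radians(yw)),np.sin(np.radians(yw)),0],[0,0,-1]]); Mt[:,0]=np.cross(Mt[:,1],Mt[:,2])
    rv=R.from_matrix(M.T@Mt).as_rotvec(); 
    for i in range(n):
        d=(np.array(tgt)-p)/n; Mi=M@R.from_rotvec(rv*i/n).as_matrix()
        print(np.round(Mi.T@d,3).tolist(),np.round(rv/n,3).tolist())
E
python3 -c "
from h import *
print(yaw());plan([.49,.33,.28],-36,16)"
```

```text
75.63181483770946
[-0.025, -0.011, -0.001] [0.0, -0.0, 0.122]
[-0.026, -0.008, -0.001] [0.0, -0.0, 0.122]
[-0.027, -0.005, -0.001] [0.0, -0.0, 0.122]
[-0.027, -0.002, -0.001] [0.0, -0.0, 0.122]
[-0.027, 0.001, -0.001] [0.0, -0.0, 0.122]
[-0.027, 0.005, -0.001] [0.0, -0.0, 0.122]
[-0.026, 0.008, -0.001] [0.0, -0.0, 0.122]
[-0.025, 0.011, -0.001] [0.0, -0.0, 0.122]
[-0.023, 0.014, -0.001] [0.0, -0.0, 0.122]
[-0.021, 0.017, -0.001] [0.0, -0.0, 0.122]
[-0.019, 0.019, -0.001] [0.0, -0.0, 0.122]
[-0.017, 0.021, -0.001] [0.0, -0.0, 0.122]
[-0.014, 0.023, -0.001] [0.0, -0.0, 0.122]
[-0.011, 0.025, -0.001] [0.0, -0.0, 0.122]
[-0.008, 0.026, -0.001] [0.0, -0.0, 0.122]
[-0.005, 0.027, -0.001] [0.0, -0.0, 0.122]
```

```bash
python3 -m inch '[[[-0.025,-0.011,-0.001],[0,0,0.122],1],[[-0.026,-0.008,-0.001],[0,0,0.122],1],[[-0.027,-0.005,-0.001],[0,0,0.122],1],[[-0.027,-0.002,-0.001],[0,0,0.122],1],[[-0.027,0.001,-0.001],[0,0,0.122],1],[[-0.027,0.005,-0.001],[0,0,0.122],1],[[-0.026,0.008,-0.001],[0,0,0.122],1],[[-0.025,0.011,-0.001],[0,0,0.122],1]]'
python3 -m inch '[[[-0.023,0.014,-0.001],[0,0,0.122],1],[[-0.021,0.017,-0.001],[0,0,0.122],1],[[-0.019,0.019,-0.001],[0,0,0.122],1],[[-0.017,0.021,-0.001],[0,0,0.122],1],[[-0.014,0.023,-0.001],[0,0,0.122],1],[[-0.011,0.025,-0.001],[0,0,0.122],1],[[-0.008,0.026,-0.001],[0,0,0.122],1],[[-0.005,0.027,-0.001],[0,0,0.122],1]]'
python3 -m inch '[[[0,0,0],[0,0,0],1],[[0,0,0],[0,0,0],1]]'
python3 - <<'E'
from h import *
print(yaw(),manip.state()["joint_pos"])
im,d,W=cloud("wrist"); save(im,"w1.png"); np.savez("/tmp/w1.npz",im=im,W=W)
for n in ("feeder","rail_grip","follower_mark","sill_mark"):
    print(n,[(np.round(o["point"],3).tolist(),round(o["score"],2)) for o in manip.look_for("wrist",n)[:2]])
E
```

```text
time: 1.9
tool_pos: [0.3251, 0.4672, 0.2645]
tool_rot: [0.0, 0.578, 0.816, 0.0]
contact_force: [0.1, -0.1, 0.6]
gripper_width: 1.0
grasp_force: 0.0
time: 2.7
tool_pos: [0.4928, 0.3299, 0.2724]
tool_rot: [-0.0, 0.893, 0.45, 0.0]
contact_force: [0.3, 0.7, 0.3]
gripper_width: 1.0
grasp_force: 0.0
time: 2.9
tool_pos: [0.4921, 0.3305, 0.2722]
tool_rot: [-0.0, 0.892, 0.452, -0.0]
contact_force: [-0.1, 0.2, -0.4]
gripper_width: 0.999
grasp_force: 0.0
-36.19601716200998 [ 4.65703999e-01 -3.20586588e-02  1.67173274e+00  5.19930296e-04
  1.50225197e+00  1.09740796e+00]
feeder [([0.535, 0.353, 0.04], 0.75)]
rail_grip [([0.571, 0.401, 0.053], 0.63)]
follower_mark [([0.533, 0.357, 0.034], 0.88), ([0.662, 0.275, 0.021], 0.18)]
sill_mark [([0.533, 0.351, 0.036], 0.69)]
```

View pics/w1.png

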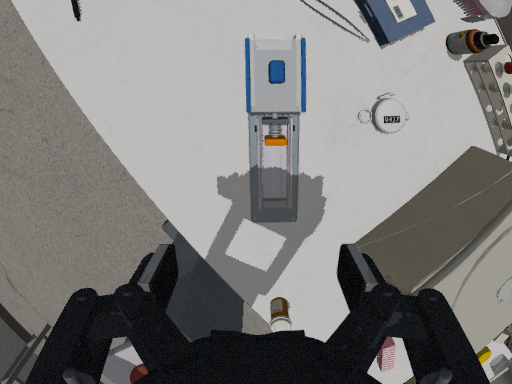

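The wrist view shows the feeder almost upright in the image: nose end at row 221, sill at about row 200, orange follower at (275,141), grip at (277,71). I'll fit the feeder frame, sill and follower from the depth here.

Run:
```python
from h import *
z=np.load("/tmp/w1.npz"); im,W=z["im"],z["W"]; hsv=cv2.cvtColor(im,cv2.COLOR_RGB2HSV)
box=np.zeros(im.shape[:2],bool); box[25:235,235:315]=1
g=box&(hsv[...,0]>100)&(hsv[...,0]<125)&(hsv[...,1]>140)&(W[...,2]>.07)
P=W[g]; print("grip",g.sum(),np.round(P.mean(0),4)); gt=P[P[:,2]>.078]; gc=cv2.minAreaRect(gt[:,:2].astype(np.float32)); print(gc)
o=box&(hsv[...,0]<18)&(hsv[...,1]>150); P=W[o]; print("orange",o.sum(),np.round(np.percentile(P,[5,50,95],axis=0),3))
# plate: all with z>4mm in rows 120..235
m=box&(W[...,2]>.004)&(W[...,2]<.1); n,l=cv2.connectedComponents(m.astype(np.uint8)); m=l==np.bincount(l[m]).argmax()
r=cv2.minAreaRect(W[m][:,:2].astype(np.float32)); print("all",r)
# edges: per-row mid in feeder section
mids=[]
for v in range(125,215,4):
    u=np.where(m[v])[0]; a,b=W[v,u[0]],W[v,u[-1]]; mids.append(np.r_[(a+b)[:2]/2,np.hypot(*(a-b)[:2])])
mids=np.array(mids); vx,vy,x0,y0=cv2.fitLine(mids[:,:2].astype(np.float32),cv2.DIST_HUBER,0,.01,.01).ravel()
print("line ang",np.degrees(np.arctan2(vy,vx))%180,x0,y0,"width",np.round(np.median(mids[:,2]),3))
a=np.array([vx,vy])*np.sign(vy); c=np.array([x0,y0])
s=lambda p:((np.asarray(p)[...,:2]-c)@a); q=lambda p:((np.asarray(p)[...,:2]-c)@[-a[1],a[0]])
print("grip s,lat",s(gc[0]),q(gc[0])," s range all",np.percentile(s(W[m]),[0,.5,99.5,100]))
print("orange s,lat",np.round(np.percentile(s(W[o]),[0,10,50,100]),4),np.median(q(W[o])))
# profile along centreline
for v in range(128,232,2):
    L=W[v,268:283]; k=np.nanmedian(L[:,2]); print(v,round(float(np.nanmedian(s(L)))*1000,1),round(k*1000,1),im[v,275].tolist(),end=' | ')
cv2.imwrite("pics/w1c.png",cv2.resize(cv2.cvtColor(im[100:230,235:315],cv2.COLOR_RGB2BGR),None,fx=4.5,fy=4.5,interpolation=cv2.INTER_CUBIC))
```

```text
grip 327 [0.5666 0.4026 0.0843]
((0.5667321681976318, 0.4026995301246643), (0.021911637857556343, 0.015253294259309769), 54.41224670410156)
orange 170 [[0.512 0.331 0.029]
 [0.521 0.339 0.048]
 [0.531 0.346 0.05 ]]
all ((0.5225459933280945, 0.33848363161087036), (0.24918334186077118, 0.06664171814918518), 55.20543670654297)
line ang 54.830814 0.49941772 0.30647397 width 0.064
grip s,lat 0.11743268083196412 0.0003987080402758636  s range all [-0.08496248 -0.08203291  0.15940977  0.16410318]
orange s,lat [0.0349 0.0352 0.0393 0.0418] 0.0009910140818604465
128 52.6 37.8 [126, 130, 130] | 130 49.7 35.0 [114, 118, 116] | 132 46.6 30.6 [138, 142, 142] | 134 45.4 38.7 [160, 164, 165] | 136 41.6 30.7 [144, 148, 149] | 138 41.4 44.1 [100, 45, 0] | 140 39.8 48.4 [199, 118, 0] | 142 37.5 48.7 [195, 111, 0] | 144 35.2 49.1 [189, 103, 0] | 146 25.9 14.4 [179, 176, 182] | 148 23.4 14.9 [180, 177, 182] | 150 20.7 14.8 [182, 180, 183] | 152 18.2 14.9 [180, 178, 182] | 154 15.4 14.4 [179, 175, 180] | 156 12.8 15.0 [178, 176, 180] | 158 10.2 15.1 [180, 177, 180] | 160 7.4 14.9 [180, 177, 181] | 162 4.
[... 390 characters left out ...]
14.9 [103, 102, 104] | 188 -31.1 14.9 [100, 99, 104] | 190 -33.9 14.8 [104, 100, 105] | 192 -37.1 14.2 [100, 99, 103] | 194 -39.8 14.6 [101, 100, 103] | 196 -42.8 14.2 [103, 100, 104] | 198 -44.0 18.8 [68, 71, 70] | 200 -44.2 25.4 [65, 67, 68] | 202 -46.4 26.8 [80, 83, 84] | 204 -49.5 26.5 [78, 85, 83] | 206 -52.4 26.5 [84, 87, 87] | 208 -62.9 8.5 [68, 73, 77] | 210 -66.0 8.5 [69, 76, 77] | 212 -69.2 8.3 [68, 74, 77] | 214 -72.4 8.1 [69, 74, 78] | 216 -75.2 8.7 [71, 76, 80] | 218 -78.4 8.3 [70, 76, 81] | 220 -81.5 8.7 [66, 68, 76] | 222 -88.7 0.3 [105, 106, 104] | 224 -92.2 -0.2 [117, 117, 114] | 226 -95.1 0.4 [115, 115, 112] | 228 -98.3 0.4 [116, 114, 114] | 230 -101.6 0.8 [117, 116, 114] |
```

View pics/w1c.png

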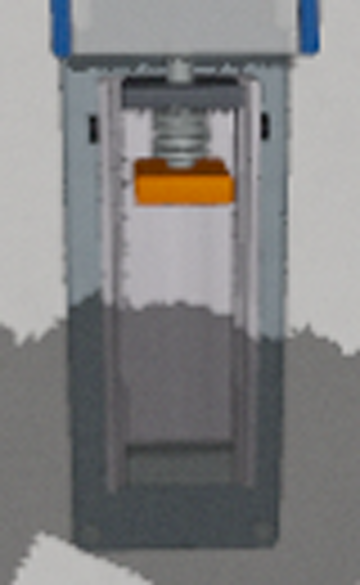

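Sill face, follower face and nose end agree with the text: 78 mm apart, clamp shift about +10.5 mm. The feeder axis is at 54.8° and the rail travel is about 3.6 mm. Now to the stack.

```bash
python3 -c "
from h import *
plan([.462,-.156,.25],-23,14)"
```

```text
[-0.029, 0.019, 0.002] [-0.0, -0.0, -0.016]
[-0.03, 0.018, 0.002] [-0.0, -0.0, -0.016]
[-0.03, 0.018, 0.002] [-0.0, -0.0, -0.016]
[-0.03, 0.017, 0.002] [-0.0, -0.0, -0.016]
[-0.031, 0.017, 0.002] [-0.0, -0.0, -0.016]
[-0.031, 0.016, 0.002] [-0.0, -0.0, -0.016]
[-0.031, 0.016, 0.002] [-0.0, -0.0, -0.016]
[-0.031, 0.015, 0.002] [-0.0, -0.0, -0.016]
[-0.032, 0.015, 0.002] [-0.0, -0.0, -0.016]
[-0.032, 0.014, 0.002] [-0.0, -0.0, -0.016]
[-0.032, 0.014, 0.002] [-0.0, -0.0, -0.016]
[-0.032, 0.013, 0.002] [-0.0, -0.0, -0.016]
[-0.032, 0.013, 0.002] [-0.0, -0.0, -0.016]
[-0.033, 0.012, 0.002] [-0.0, -0.0, -0.016]
```

```bash
python3 -m inch '[[[-0.029,0.019,0],[0,0,-0.016],1],[[-0.03,0.018,0],[0,0,-0.016],1],[[-0.03,0.018,0],[0,0,-0.016],1],[[-0.03,0.017,0],[0,0,-0.016],1],[[-0.031,0.017,0],[0,0,-0.016],1],[[-0.031,0.016,0],[0,0,-0.016],1],[[-0.031,0.016,0],[0,0,-0.016],1],[[-0.031,0.015,0],[0,0,-0.016],1]]' | head -2
python3 -m inch '[[[-0.032,0.015,0],[0,0,-0.016],1],[[-0.032,0.014,0],[0,0,-0.016],1],[[-0.032,0.014,0],[0,0,-0.016],1],[[-0.032,0.013,0],[0,0,-0.016],1],[[-0.032,0.013,0],[0,0,-0.016],1],[[-0.033,0.012,0],[0,0,-0.016],1],[[0,0,0.04],[0,0,0],0.8],[[0,0,0.035],[0,0,0],0.8]]'
python3 -m inch '[[[0,0,0],[0,0,0],0.7],[[0,0,0],[0,0,0],0.7]]' |head -2
cat > st.py <<'E'
from h import *
im,d,W=cloud("wrist")
for n in ("cassette_stack",): print(n,[(np.round(o["point"],3).tolist(),round(o["score"],2)) for o in manip.look_for("wrist",n)[:2]])
m=(W[...,2]>.028)&(W[...,2]<.045)&(np.hypot(W[...,0]-.464,W[...,1]+.156)<.07)
n,l=cv2.connectedComponents(m.astype(np.uint8)); m=l==np.bincount(l[m]).argmax(); P=W[m]
print(m.sum(),cv2.minAreaRect(P[:,:2].astype(np.float32)),np.percentile(P[:,2],[5,50,95]))
E
python3 - <<'E'
from st import *
save(im,"w2.png"); print(yaw(),manip.state()["tool_pos"])
E
```

```text
time: 3.95
tool_pos: [0.4732, 0.0519, 0.2725]
time: 4.75
tool_pos: [0.4602, -0.1572, 0.1975]
tool_rot: [0.001, 0.836, 0.549, 0.001]
contact_force: [0.5, 0.1, -0.9]
gripper_width: 0.799
grasp_force: 0.0
time: 4.95
tool_pos: [0.4596, -0.1558, 0.1975]
cassette_stack [([0.468, -0.155, 0.038], 0.73)]
2429 ((0.46599528193473816, -0.1574448049068451), (0.08935605734586716, 0.027369389310479164), 67.89623260498047) [0.03627334 0.03790225 0.0391635 ]
-23.31923579885031 [ 0.46095342 -0.15646025  0.19985341]
```

View pics/w2.png

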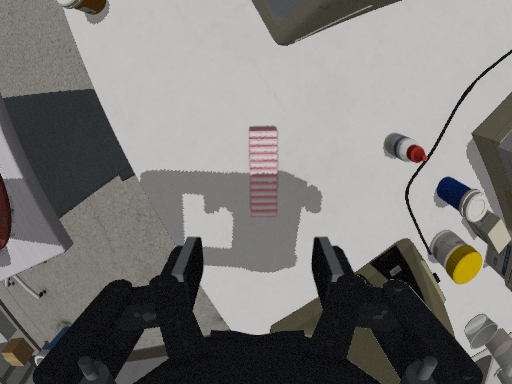

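The stack shows at (263,171), square between the fingers. Its centre is (0.466,-0.157) and its axis 67.9°, which agrees with the top view.

```bash
python3 -c "
from h import *
plan([.466,-.157,.199],-22.1,1);plan([.466,-.157,.046],-22.1,5)"
python3 -m inch '[[[0.002,0.005,0],[0,0,-0.02],0.6],[[0,0,0.04],[0,0,0],0.6],[[0,0,0.04],[0,0,0],0.6],[[0,0,0.03],[0,0,0],0.6],[[0,0,0],[0,0,0],0.6],[[0,0,0],[0,0,0],0.6]]'
python3 - <<'E'
from st import *
print(yaw(),manip.state()["tool_pos"]); plan([.466,-.157,.046],-22.1,2)
E
```

```text
[0.002, 0.005, 0.001] [0.004, 0.0, -0.021]
[0.0, 0.001, 0.031] [0.001, 0.0, -0.004]
[0.0, 0.001, 0.031] [0.001, 0.0, -0.004]
[0.0, 0.001, 0.031] [0.001, 0.0, -0.004]
[0.0, 0.001, 0.031] [0.001, 0.0, -0.004]
[0.0, 0.001, 0.031] [0.001, 0.0, -0.004]
time: 5.65
tool_pos: [0.4661, -0.1567, 0.0887]
tool_rot: [0.001, 0.83, 0.558, 0.0]
contact_force: [0.8, 0.4, 1.0]
gripper_width: 0.603
grasp_force: 0.0
cassette_stack [([0.473, -0.15, 0.038], 0.87)]
5392 ((0.4657043218612671, -0.15756723284721375), (0.08894523978233337, 0.027966244146227837), 67.2447280883789) [0.0357866  0.03740143 0.03859127]
-22.202124431999664 [ 0.46718512 -0.15737616  0.09031481]
[-0.0, -0.001, 0.022] [0.003, 0.0, -0.001]
[-0.0, -0.001, 0.022] [0.003, 0.0, -0.001]
```

```bash
python3 -m inch '[[[0,0,0.022],[0,0,0],0.6],[[0,0,0.021],[0,0,0],0.6],[[0,0,0],[0,0,0],0.6],[[0,0,0],[0,0,0],0.25],[[0,0,0],[0,0,0],0.25],[[0,0,0],[0,0,0],0.25],[[0,0,0],[0,0,0],0.25],[[0,0,0],[0,0,0],0.25]]'
python3 -m inch '[[[0,0,0],[0,0,0],0.2],[[0,0,0],[0,0,0],0.2]]'
```

```text
time: 6.55
tool_pos: [0.4669, -0.1574, 0.0468]
tool_rot: [0.002, 0.83, 0.558, 0.001]
contact_force: [0.3, -0.2, 6.5]
gripper_width: 0.309
grasp_force: 62.1
time: 6.75
tool_pos: [0.467, -0.1574, 0.0468]
tool_rot: [0.002, 0.83, 0.558, 0.001]
contact_force: [-0.5, -0.4, 6.5]
gripper_width: 0.31
grasp_force: 62.1
```

```bash
python3 -m inch '[[[0,0,-0.01],[0,0,0],0.2],[[0,0,-0.03],[0,0,0],0.2],[[0,0,-0.04],[0,0,0],0.2],[[0,0,-0.04],[0,0,0],0.2],[[0,0,-0.04],[0,0,0],0.2],[[0,0,-0.04],[0,0,0],0.2],[[0,0,0],[0,0,0],0.2]]'
python3 -c "
from h import *
print(yaw());plan([.445,.05,.25],-29,8);plan([.4902,.2934,.25],-35.2,1);print(manip.state()['tool_pos'])"
```

```text
time: 7.45
tool_pos: [0.4678, -0.1578, 0.2525]
tool_rot: [0.006, 0.83, 0.558, 0.003]
contact_force: [-0.1, -0.4, -0.2]
gripper_width: 0.311
grasp_force: 61.2
-22.222100526040183
[0.023, -0.012, 0.0] [0.002, 0.0, 0.015]
[0.023, -0.013, 0.0] [0.002, 0.0, 0.015]
[0.023, -0.013, 0.0] [0.002, 0.0, 0.015]
[0.022, -0.013, 0.0] [0.002, 0.0, 0.015]
[0.022, -0.014, 0.0] [0.002, 0.0, 0.015]
[0.022, -0.014, 0.0] [0.002, 0.0, 0.015]
[0.022, -0.014, 0.0] [0.002, 0.0, 0.015]
[0.022, -0.015, 0.0] [0.002, 0.0, 0.015]
[0.426, -0.15, 0.0] [0.013, -0.0, 0.226]
[ 0.46784763 -0.15781289  0.2525412 ]
```

```bash
python3 -m inch '[[[0.023,-0.012,0],[0,0,0.015],0.2],[[0.023,-0.013,0],[0,0,0.015],0.2],[[0.023,-0.013,0],[0,0,0.015],0.2],[[0.022,-0.013,0],[0,0,0.015],0.2],[[0.022,-0.014,0],[0,0,0.015],0.2],[[0.022,-0.014,0],[0,0,0.015],0.2],[[0.022,-0.014,0],[0,0,0.015],0.2],[[0.022,-0.015,0],[0,0,0.015],0.2]]'
python3 -c "
from h import *
print(yaw());plan([.4902,.2934,.25],-35.2,8)"
```

```text
time: 8.25
tool_pos: [0.4429, 0.0526, 0.2437]
tool_rot: [-0.0, 0.862, 0.506, -0.0]
contact_force: [-0.7, 0.1, -1.4]
gripper_width: 0.308
grasp_force: 61.2
-29.14993257013293
[0.029, -0.009, -0.001] [-0.0, 0.0, 0.013]
[0.029, -0.01, -0.001] [-0.0, 0.0, 0.013]
[0.029, -0.01, -0.001] [-0.0, 0.0, 0.013]
[0.029, -0.011, -0.001] [-0.0, 0.0, 0.013]
[0.029, -0.011, -0.001] [-0.0, 0.0, 0.013]
[0.028, -0.011, -0.001] [-0.0, 0.0, 0.013]
[0.028, -0.012, -0.001] [-0.0, 0.0, 0.013]
[0.028, -0.012, -0.001] [-0.0, 0.0, 0.013]
```

```bash
python3 -m inch '[[[0.029,-0.009,-0.001],[0,0,0.013],0.2],[[0.029,-0.01,-0.001],[0,0,0.013],0.2],[[0.029,-0.01,-0.001],[0,0,0.013],0.2],[[0.029,-0.011,-0.001],[0,0,0.013],0.2],[[0.029,-0.011,-0.001],[0,0,0.013],0.2],[[0.028,-0.011,-0.001],[0,0,0.013],0.2],[[0.028,-0.012,-0.001],[0,0,0.013],0.2],[[0.028,-0.012,-0.001],[0,0,0.013],0.2]]' | head -1
python3 -m inch '[[[0,0,0.03],[0,0,0],0.2],[[0,0,0.04],[0,0,0],0.2],[[0,0,0.04],[0,0,0],0.2],[[0,0,0],[0,0,0],0.2],[[0,0,0],[0,0,0],0.2]]'
cat > fd.py <<'E'
from h import *
import sys
A=np.radians(54.83); a=np.array([np.cos(A),np.sin(A)]); n=np.array([-a[1],a[0]]); c=np.array([.4994,.3065])
def sl(p): p=np.asarray(p)[...,:2]-c; return p@a,p@n
def stat(k=1):
    p=manip.state(); t=np.array(p["tool_pos"]); s,l=sl(t); f=np.array(p["contact_force"])
    M=R.from_quat(np.roll(p["tool_rot"],-1)).as_matrix()
    print("t %.2f s %.1f lat %.1f z %.1f mm yaw %.2f tilt(x,y ends, mm/m) %.1f %.1f F s %.1f l %.1f z %.1f"%(p["time"],s*1e3,l*1e3,t[2]*1e3,yaw(),M[2,0]*1e3,M[2,1]*1e3,f[:2]@a,f[:2]@n,f[2]))
E
cat > ln.py <<'E'
from fd import *
stat(); im,d,W=cloud("wrist"); save(im,sys.argv[1]); np.savez("/tmp/last.npz",im=im,W=W); stat()
plan([*(c-.016*a),.085],-35.2,1)
s,l=sl(W); m=(np.abs(l)<.016)&(s>-.09)&(s<.034)&(W[...,2]>.055); 
print("stack top s rng",np.nanpercentile(s[m],[1,50,99]),"lat",np.nanpercentile(l[m],[2,50,98]),"z",np.nanpercentile(W[m][:,2],[5,50,95]))
hsv=cv2.cvtColor(im,cv2.COLOR_RGB2HSV); o=(hsv[...,0]<18)&(hsv[...,1]>150)&(np.abs(l)<.02)&(s>.02)&(s<.06)&(W[...,2]<.055)
if o.sum()>5: print("orange s",np.percentile(s[o],[1,10,50]),"lat",np.percentile(l[o],[2,50,98]),"z",np.percentile(W[o][:,2],[5,95]))
g=(hsv[...,0]>100)&(hsv[...,0]<125)&(hsv[...,1]>140)&(W[...,2]>.079)&(W[...,2]<.09)&(np.abs(l)<.02)
if g.sum()>20: r=cv2.minAreaRect(W[g][:,:2].astype(np.float32)); print("grip s,l",sl(r[0]),r)
E
python3 ln.py w3.png
```

```text
time: 9.05
time: 9.55
tool_pos: [0.4903, 0.2915, 0.1418]
tool_rot: [-0.0, 0.887, 0.461, -0.001]
contact_force: [1.1, 0.2, 0.4]
gripper_width: 0.31
grasp_force: 61.2
t 9.55 s -17.5 lat -1.2 z 141.8 mm yaw -35.07 tilt(x,y ends, mm/m) -2.0 -1.2 F s 0.8 l -0.7 z 0.4
t 9.60 s -16.3 lat -2.0 z 144.0 mm yaw -35.07 tilt(x,y ends, mm/m) 1.6 1.0 F s 0.4 l -0.3 z 0.2
[0.0, -0.002, 0.059] [0.001, -0.002, 0.002]
stack top s rng [-0.05775763 -0.00395121  0.02728952] lat [-0.01535855 -0.00011321  0.0152122 ] z [0.12827308 0.13506274 0.21660809]
orange s [0.03571947 0.03648075 0.03958813] lat [-0.01380867 -0.00091392  0.01042143] z [0.03050614 0.05191869]
grip s,l (np.float64(0.11475192080879251), np.float64(-0.0018596744043840041)) ((0.5670177936553955, 0.3992323875427246), (0.016394339501857758, 0.015209713950753212), 54.496700286865234)
```

View pics/w3.png

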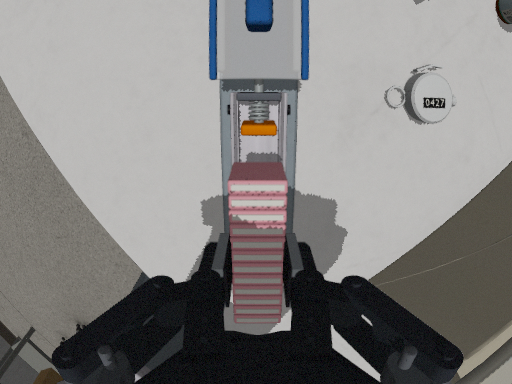

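The view shows the stack held level and in line with the channel, its front top edge at row 165, columns 231–287. The orange follower is at (259,128) and the grip at (259,12). I'll measure the stack against the channel within this one picture.

```bash
cat > rel.py <<'E'
from fd import *
def rel(f="/tmp/last.npz",zt=(.11,.15),rows=range(172,235,4)):
    z=np.load(f); im,W=z["im"],z["W"]; s,l=sl(W); hsv=cv2.cvtColor(im,cv2.COLOR_RGB2HSV); Z=W[...,2]
    pk=((hsv[...,0]>160)|(hsv[...,0]<8))&(hsv[...,1]>35)&(np.abs(l)<.03)&(Z>zt[0])&(Z<zt[1])
    L=[]
    for v in rows:
        u=np.where(pk[v])[0]
        if len(u)>10: L.append([s[v,u].mean(),(l[v,u[0]]+l[v,u[-1]])/2,abs(l[v,u[0]]-l[v,u[-1]])])
    L=np.array(L); p=np.polyfit(L[:,0],L[:,1],1)
    print("stack lat mean %.2f mm slope %.3f deg width %.1f; front s %.1f ztop %.1f"%(L[:,1].mean()*1e3,np.degrees(p[0]),np.median(L[:,2])*1e3,np.percentile(s[pk],99.5)*1e3,np.median(Z[pk])*1e3))
    o=(hsv[...,0]<18)&(hsv[...,1]>150)&(s>.02)&(s<.07)&(np.abs(l)<.02)&(Z>.044)&(Z<.055)
    if o.sum()>5: print("orange lat mid",(np.percentile(l[o],1)+np.percentile(l[o],99))*500,"face s",np.percentile(s[o],2)*1e3)
    b=(hsv[...,0]>100)&(hsv[...,0]<125)&(hsv[...,1]>140)&(Z>.03)&(Z<.07)&(np.abs(l)<.04)&(s>.06)
    M=[]
    for v in range(0,75,4):
        u=np.where(b[v])[0]
        if len(u) and l[v,u].max()-l[v,u].min()>.05: M.append([s[v,u].mean(),(l[v,u].max()+l[v,u].min())/2])
    if len(M)>3: M=np.array(M); p=np.polyfit(*M.T,1); print("rail edges lat %.2f slope %.3f deg"%(M[:,1].mean()*1e3,np.degrees(p[0])))
    # trough/plate outer edges
    M=[]
    for v in range(85,150,4):
        u=np.where((Z[v]>.004)&(np.abs(l[v])<.05)&(Z[v]<.06))[0]
        if len(u): M.append([s[v,u].mean(),(l[v,u[0]]+l[v,u[-1]])/2,abs(l[v,u[0]]-l[v,u[-1]])])
    M=np.array(M)
    if len(M)>3: print("plate lat %.2f slope %.3f w %.1f"%(np.median(M[:,1])*1e3,np.degrees(np.polyfit(*M[:,:2].T,1)[0]),np.median(M[:,2])*1e3))
if __name__=="__main__": rel()
E
python3 rel.py
```

```text
stack lat mean -1.17 mm slope 0.191 deg width 26.9; front s 27.4 ztop 133.0
orange lat mid -1.6696921297523872 face s 35.72672814263378
rail edges lat -1.78 slope 0.115 deg
plate lat 0.09 slope 10.618 w 85.2
```

```bash
python3 -m inch '[[[0,0,0.03],[0,0,0],0.2],[[0,0.0005,0.02],[0,0,0],0.2],[[0,0,0.005],[0,0,0],0.2],[[0,0,0],[0,0,0],0.2],[[0,0,0],[0,0,0],0.2]]' | sed -n 2p
for i in 1 2 3; do python3 -m inch '[[[0,0,0],[0,0,0],0.2]]'>/dev/null; python3 -c "from fd import *;stat()"; done
python3 ln.py w4.png
python3 - <<'E'
from rel import *
rel(zt=(.06,.09))
E
```

```text
tool_pos: [0.493, 0.2921, 0.0899]
t 10.20 s -15.6 lat -2.9 z 89.6 mm yaw -35.07 tilt(x,y ends, mm/m) 3.1 1.9 F s -0.5 l -0.2 z -0.3
t 10.30 s -16.1 lat -2.6 z 88.8 mm yaw -35.06 tilt(x,y ends, mm/m) 2.1 1.2 F s 0.3 l -0.2 z -1.9
t 10.40 s -16.5 lat -2.3 z 88.1 mm yaw -35.06 tilt(x,y ends, mm/m) 1.0 0.6 F s -0.5 l -0.0 z -1.8
t 10.40 s -16.5 lat -2.3 z 88.1 mm yaw -35.06 tilt(x,y ends, mm/m) 1.0 0.6 F s -0.5 l -0.0 z -1.8
t 10.45 s -16.7 lat -2.2 z 87.8 mm yaw -35.06 tilt(x,y ends, mm/m) 0.6 0.4 F s -0.7 l 0.2 z -0.7
[0.001, -0.002, 0.003] [0.0, -0.001, 0.002]
stack top s rng [-0.0580863  -0.00440257  0.02683256] lat [-0.01531715  0.00014712  0.01525201] z [0.07552549 0.08198363 0.16054873]
orange s [0.03361205 0.03456912 0.03876415] lat [-0.01264295 -0.00060639  0.0111619 ] z [0.02863123 0.04929069]
grip s,l (np.float64(0.04160246486462425), np.float64(0.0014156197904771038)) ((0.5222060084342957, 0.34132319688796997), (0.12963159382343292, 0.02730652317404747), 57.50074768066406)
stack lat mean -1.38 mm slope 0.294 deg width 26.7; front s 27.0 ztop 76.9
orange lat mid -0.8355761122968682 face s 33.67490187648692
rail edges lat -0.72 slope 0.258 deg
plate lat -0.76 slope 0.156 w 65.1
```

```bash
for i in 1 2 3 4 5 6 7 8; do python3 -m inch '[[[0,0,0],[0,0,0],0.2]]'>/dev/null; python3 -c "from fd import *;stat()"; done
```

```text
t 10.55 s -16.9 lat -2.1 z 87.4 mm yaw -35.06 tilt(x,y ends, mm/m) 0.1 0.0 F s 0.5 l -0.1 z -0.4
t 10.65 s -16.9 lat -2.1 z 87.3 mm yaw -35.06 tilt(x,y ends, mm/m) -0.1 -0.0 F s -0.2 l 0.5 z 0.7
t 10.75 s -16.9 lat -2.1 z 87.2 mm yaw -35.06 tilt(x,y ends, mm/m) -0.2 -0.0 F s 0.4 l 0.7 z -1.0
t 10.85 s -16.9 lat -2.1 z 87.2 mm yaw -35.06 tilt(x,y ends, mm/m) -0.1 -0.1 F s 0.3 l 0.5 z -1.4
t 10.95 s -16.9 lat -2.1 z 87.2 mm yaw -35.06 tilt(x,y ends, mm/m) -0.1 -0.1 F s 0.6 l 0.5 z -0.1
t 11.05 s -16.9 lat -2.1 z 87.3 mm yaw -35.07 tilt(x,y ends, mm/m) -0.1 -0.0 F s -0.3 l 1.2 z -0.6
t 11.15 s -16.9 lat -2.1 z 87.3 mm yaw -35.07 tilt(x,y ends, mm/m) -0.0 -0.1 F s -0.3 l -0.4 z -0.2
t 11.25 s -16.9 lat -2.1 z 87.3 mm yaw -35.07 tilt(x,y ends, mm/m) -0.0 -0.0 F s -0.4 l 0.3 z -1.1
```

```bash
python3 ln.py w5.png >/dev/null
python3 - <<'E'
from rel import *
rel(zt=(.06,.09))
E
```

```text
stack lat mean -1.31 mm slope -0.185 deg width 26.8; front s 26.8 ztop 76.3
orange lat mid -0.9936195106621908 face s 34.10749716337989
rail edges lat -0.84 slope 0.395 deg
plate lat -1.01 slope 0.078 w 64.9
```

```bash
python3 -m inch '[[[0,-0.0003,0.004],[0,0,0],0.2],[[0,0,0.004],[0,0,0],0.2],[[0,0,0.002],[0,0,0],0.2],[[0,0,0],[0,0,0],0.2],[[0,0,0],[0,0,0],0.2],[[0,0,0],[0,0,0],0.2],[[0,0,0],[0,0,0],0.2],[[0,0,0],[0,0,0],0.2]]' >/dev/null; python3 -c "from fd import *;stat()"
python3 -m inch '[[[0,0,0.002],[0,0,0],0.2],[[0,0,0],[0,0,0],0.2],[[0,0,0],[0,0,0],0.2],[[0,0,0],[0,0,0],0.2],[[0,0,0],[0,0,0],0.2]]' >/dev/null; python3 -c "from fd import *;stat()"
```

```text
t 12.10 s -16.8 lat -1.9 z 77.5 mm yaw -35.07 tilt(x,y ends, mm/m) 0.3 0.1 F s 0.3 l 0.2 z -0.5
t 12.60 s -16.9 lat -1.8 z 75.3 mm yaw -35.06 tilt(x,y ends, mm/m) 0.0 -0.0 F s -0.5 l 0.3 z -0.7
```

Free at underside 28.5 mm, no contact. Now push gently toward the follower.

```bash
python3 -m inch '[[[0.002,0,0],[0,0,0],0.2],[[0.002,0,0],[0,0,0],0.2],[[0.001,0,0],[0,0,0],0.2],[[0,0,0],[0,0,0],0.2],[[0,0,0],[0,0,0],0.2],[[0,0,0],[0,0,0],0.2]]' >/dev/null; python3 -c "from fd import *;stat()"
for i in 1 2 3 4 5 6; do python3 -m inch '[[[0.001,0,0],[0,0,0],0.2],[[0.001,0,0],[0,0,0],0.2],[[0,0,0],[0,0,0],0.2],[[0,0,0],[0,0,0],0.2]]' >/dev/null; python3 -c "from fd import *;stat()"; done
```

```text
t 13.20 s -11.9 lat -1.8 z 75.3 mm yaw -35.07 tilt(x,y ends, mm/m) -0.1 -0.1 F s 0.2 l 0.3 z -0.5
t 13.60 s -10.2 lat -1.8 z 75.2 mm yaw -35.06 tilt(x,y ends, mm/m) -0.8 -0.2 F s -2.1 l 0.3 z 1.5
t 14.00 s -8.0 lat -1.8 z 75.2 mm yaw -35.06 tilt(x,y ends, mm/m) -0.3 -0.1 F s -2.1 l 0.2 z 0.8
t 14.40 s -5.9 lat -1.7 z 75.2 mm yaw -35.06 tilt(x,y ends, mm/m) -0.2 -0.1 F s -3.6 l -0.9 z -0.2
t 14.80 s -3.9 lat -1.8 z 75.3 mm yaw -35.06 tilt(x,y ends, mm/m) -0.2 -0.1 F s -2.9 l 0.5 z 0.6
t 15.20 s -1.9 lat -1.8 z 75.3 mm yaw -35.06 tilt(x,y ends, mm/m) -0.2 -0.0 F s -4.1 l -0.3 z 0.8
t 15.60 s 0.1 lat -1.8 z 75.3 mm yaw -35.06 tilt(x,y ends, mm/m) -0.2 -0.0 F s -5.4 l -0.0 z 0.8
```

```bash
for i in 1 2; do python3 -m inch '[[[0.001,0,0],[0,0,0],0.2],[[0,0,0],[0,0,0],0.2],[[0,0,0],[0,0,0],0.2],[[0,0,0],[0,0,0],0.2]]' >/dev/null; python3 -c "from fd import *;stat()"; done
for i in 1 2; do python3 -m inch '[[[0.0006,0,0],[0,0,0],0.2],[[0,0,0],[0,0,0],0.2],[[0,0,0],[0,0,0],0.2],[[0,0,0],[0,0,0],0.2]]' >/dev/null; python3 -c "from fd import *;stat()"; done
```

```text
t 16.00 s 1.1 lat -1.8 z 75.3 mm yaw -35.06 tilt(x,y ends, mm/m) -0.1 -0.1 F s -4.7 l 0.1 z 0.9
t 16.40 s 2.0 lat -1.8 z 75.3 mm yaw -35.06 tilt(x,y ends, mm/m) -0.2 0.0 F s -4.5 l 0.2 z 0.7
t 16.80 s 2.6 lat -1.8 z 75.3 mm yaw -35.06 tilt(x,y ends, mm/m) -0.3 -0.0 F s -4.9 l -0.1 z 1.9
t 17.20 s 3.1 lat -1.7 z 75.3 mm yaw -35.06 tilt(x,y ends, mm/m) -0.5 -0.1 F s -4.7 l 0.3 z 2.1
```

```bash
for i in 1 2 3 4; do python3 -m inch '[[[0,0,0.001],[0,0,0],0.2],[[0,0,0],[0,0,0],0.2],[[0,0,0],[0,0,0],0.2],[[0,0,0],[0,0,0],0.2]]' >/dev/null; python3 -c "from fd import *;stat()"; done
```

```text
t 17.60 s 3.3 lat -1.8 z 74.5 mm yaw -35.07 tilt(x,y ends, mm/m) -0.1 0.1 F s -6.2 l 0.1 z 2.8
t 18.00 s 3.3 lat -1.9 z 73.5 mm yaw -35.06 tilt(x,y ends, mm/m) -0.0 0.2 F s -6.3 l -0.5 z 2.0
t 18.40 s 3.3 lat -1.9 z 72.5 mm yaw -35.07 tilt(x,y ends, mm/m) 0.0 0.2 F s -4.6 l -0.3 z 2.7
t 18.80 s 3.4 lat -1.9 z 71.6 mm yaw -35.07 tilt(x,y ends, mm/m) 0.1 0.3 F s -5.4 l 0.5 z 2.6
```

```bash
for i in 1 2 3 4 5; do python3 -m inch '[[[0,0,0.001],[0,0,0],0.2],[[0,0,0.001],[0,0,0],0.2],[[0,0,0],[0,0,0],0.2],[[0,0,0],[0,0,0],0.2],[[0,0,0],[0,0,0],0.2]]' >/dev/null; python3 -c "from fd import *;stat()"; done
```

```text
t 19.30 s 3.3 lat -1.9 z 69.5 mm yaw -35.07 tilt(x,y ends, mm/m) 0.0 0.3 F s -5.7 l -0.8 z 2.6
t 19.80 s 3.3 lat -1.9 z 67.5 mm yaw -35.07 tilt(x,y ends, mm/m) 0.0 0.3 F s -5.1 l -1.0 z 2.5
t 20.30 s 3.3 lat -1.9 z 65.5 mm yaw -35.07 tilt(x,y ends, mm/m) 0.0 0.3 F s -4.9 l -0.1 z 2.1
t 20.80 s 3.3 lat -1.9 z 63.5 mm yaw -35.07 tilt(x,y ends, mm/m) 0.0 0.3 F s -5.7 l 0.5 z 3.0
t 21.30 s 3.3 lat -1.9 z 61.5 mm yaw -35.07 tilt(x,y ends, mm/m) 0.0 0.3 F s -5.1 l 0.1 z 3.5
```

```bash
for i in 1 2 3 4; do python3 -m inch '[[[0,0,0.0004],[0,0,0],0.2],[[0,0,0],[0,0,0],0.2],[[0,0,0],[0,0,0],0.2],[[0,0,0],[0,0,0],0.2]]' >/dev/null
python3 - <<'E'
from fd import *
stat()
E
done
```

```text
t 21.70 s 3.4 lat -1.9 z 61.2 mm yaw -35.07 tilt(x,y ends, mm/m) 0.1 0.3 F s -6.0 l -0.4 z 3.3
t 22.10 s 3.5 lat -1.9 z 60.9 mm yaw -35.06 tilt(x,y ends, mm/m) 0.3 0.3 F s -5.0 l 0.0 z 2.6
t 22.50 s 3.4 lat -2.0 z 60.9 mm yaw -35.06 tilt(x,y ends, mm/m) 0.1 0.3 F s -6.1 l 0.4 z 5.2
t 22.90 s 3.5 lat -1.9 z 60.8 mm yaw -35.06 tilt(x,y ends, mm/m) -0.1 0.2 F s -8.0 l 1.4 z 6.3
```

```bash
python3 -m inch '[[[0,0,0],[0,0,0],0.36],[[0,0,0],[0,0,0],0.42],[[0,0,0],[0,0,0],0.5],[[0,0,0],[0,0,0],0.5],[[0,0,0],[0,0,0],0.5],[[0,0,0],[0,0,0],0.5]]'; python3 ln.py w6.png | head -1
python3 - <<'E'
from rel import *
rel(zt=(.04,.06),rows=range(150,300,4))
E
```

```text
time: 23.5
tool_pos: [0.5028, 0.3083, 0.0597]
tool_rot: [-0.0, 0.887, 0.461, 0.0]
contact_force: [0.3, -0.2, 0.7]
gripper_width: 0.499
grasp_force: 0.0
t 23.50 s 3.4 lat -1.8 z 59.7 mm yaw -35.06 tilt(x,y ends, mm/m) 0.3 0.0 F s 0.0 l -0.3 z 0.7
stack lat mean -0.99 mm slope -0.377 deg width 27.0; front s 45.3 ztop 50.0
orange lat mid -0.9689503398823571 face s 45.824983646616815
rail edges lat -0.92 slope 0.176 deg
plate lat -0.91 slope 0.745 w 56.9
```

View pics/w6.png

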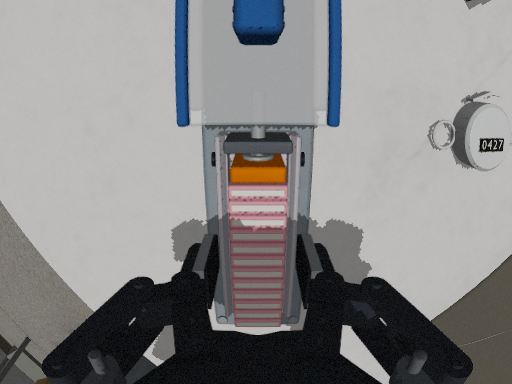

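The stack is seated: top at 50 mm, follower pressed at its front end (row 183), lateral offset about 0. Next I'll rise and go to the rail grip.

```bash
python3 -m inch '[[[0,0,-0.01],[0,0,0],0.5],[[0,0,-0.03],[0,0,0],0.5],[[0,0,-0.04],[0,0,0],0.5],[[0,0,-0.02],[0,0,0],0.6],[[0.04,0,0],[0,0,0],0.6],[[0.03,0,0],[0,0,0],0.6],[[0,0,0],[0,0,0],0.6],[[0,0,0],[0,0,0],0.6]]' >/dev/null
python3 -m inch '[[[0,0,0],[0,0,0],0.6],[[0,0,0],[0,0,0],0.6],[[0,0,0],[0,0,0],0.6],[[0,0,0],[0,0,0],0.6]]' >/dev/null
python3 - <<'E'
from rel import *
stat(); im,d,W=cloud("wrist"); save(im,"w7.png"); np.savez("/tmp/last.npz",im=im,W=W)
print([(np.round(o["point"],3).tolist(),[round(float(q)*1e3,1) for q in sl(o["point"])],round(o["score"],2)) for o in manip.look_for("wrist","rail_grip")[:2]])
s,l=sl(W); hsv=cv2.cvtColor(im,cv2.COLOR_RGB2HSV); Z=W[...,2]
g=(hsv[...,0]>100)&(hsv[...,0]<125)&(hsv[...,1]>140)&(Z>.08)&(Z<.09)&(np.abs(l)<.02)&(s>.09)
r=cv2.minAreaRect(W[g][:,:2].astype(np.float32)); print("grip s,l",sl(r[0]),r[1],np.median(Z[g]))
k=((hsv[...,0]>160)|(hsv[...,0]<8))&(hsv[...,1]>35)&(np.abs(l)<.018)&(s<.05)&(Z>.02)&(Z<.08); print("stack z",np.percentile(Z[k],[5,50,95]),"s",np.percentile(s[k],[1,99]))
E
```

```text
t 24.75 s 72.9 lat -1.7 z 159.8 mm yaw -35.09 tilt(x,y ends, mm/m) -0.1 -0.0 F s 0.0 l 0.5 z 0.6
[([0.573, 0.401, 0.054], [120.0, -5.7], 0.89)]
grip s,l (np.float64(0.11837317791604571), np.float64(-0.0005297716026234772)) (0.023083964362740517, 0.014849233441054821) 0.08443537812688945
stack z [0.04819506 0.04993694 0.05107459] s [-0.04295123  0.04543798]
```

```bash
python3 -m inch '[[[0.025,-0.001,0],[0,0,0],0.6],[[0.0205,0,0],[0,0,0],0.6],[[0,0,0.03],[0,0,0],0.6],[[0,0,0.03],[0,0,0],0.5],[[0,0,0.009],[0,0,0],0.5],[[0,0,0],[0,0,0],0.5],[[0,0,0],[0,0,0],0.5],[[0,0,0],[0,0,0],0.5]]' >/dev/null; python3 -c "from fd import *;stat()"
python3 -m inch '[[[0,0,0],[0,0,0],0.4],[[0,0,0],[0,0,0],0.3],[[0,0,0],[0,0,0],0.2],[[0,0,0],[0,0,0],0.1],[[0,0,0],[0,0,0],0.1],[[0,0,0],[0,0,0],0.1],[[0,0,0],[0,0,0],0.1]]'; python3 -c "from fd import *;stat()"
```

```text
t 25.65 s 120.0 lat -1.2 z 93.2 mm yaw -35.07 tilt(x,y ends, mm/m) 3.3 1.6 F s 0.8 l 0.4 z -0.3
time: 26.35
tool_pos: [0.5695, 0.403, 0.0918]
tool_rot: [0.001, 0.887, 0.461, 0.001]
contact_force: [3.1, -4.6, 6.2]
gripper_width: 0.172
grasp_force: 61.0
t 26.35 s 119.3 lat -1.7 z 91.8 mm yaw -35.08 tilt(x,y ends, mm/m) 1.4 2.2 F s -2.0 l -5.2 z 6.2
```

```bash
python3 -m inch '[[[-0.006,0,0],[0,0,0],0.1],[[-0.01,0,0],[0,0,0],0.1],[[-0.01,0,0],[0,0,0],0.1],[[-0.01,0,0],[0,0,0],0.1],[[-0.01,0,0],[0,0,0],0.1],[[-0.01,0,0],[0,0,0],0.1],[[-0.01,0,0],[0,0,0],0.1],[[-0.006,0,0],[0,0,0],0.1]]'; python3 -c "from fd import *;stat()"
python3 -m inch '[[[0,0,0],[0,0,0],0.1],[[0,0,0],[0,0,0],0.1],[[0,0,0],[0,0,0],0.1],[[0,0,0],[0,0,0],0.1]]'>/dev/null; python3 -c "from fd import *;stat()"
for i in 1 2 3 4; do python3 -m inch '[[[-0.002,0,0],[0,0,0],0.1],[[0,0,0],[0,0,0],0.1],[[0,0,0],[0,0,0],0.1],[[0,0,0],[0,0,0],0.1]]'>/dev/null; python3 -c "from fd import *;stat()"; done
```

```text
time: 27.15
tool_pos: [0.5283, 0.3444, 0.0919]
tool_rot: [0.0, 0.887, 0.461, 0.002]
contact_force: [5.8, -2.0, 3.0]
gripper_width: 0.171
grasp_force: 60.9
t 27.15 s 47.7 lat -1.8 z 91.9 mm yaw -35.08 tilt(x,y ends, mm/m) 3.8 2.6 F s 1.7 l -5.9 z 3.0
t 27.55 s 47.1 lat -1.8 z 91.8 mm yaw -35.07 tilt(x,y ends, mm/m) 0.9 2.2 F s -2.6 l -4.9 z 5.3
t 27.95 s 45.8 lat -1.8 z 91.9 mm yaw -35.07 tilt(x,y ends, mm/m) 2.8 2.4 F s 0.5 l -4.7 z 3.8
t 28.35 s 43.9 lat -1.8 z 91.9 mm yaw -35.07 tilt(x,y ends, mm/m) 3.1 2.5 F s 0.9 l -5.2 z 3.6
t 28.75 s 42.0 lat -1.8 z 91.9 mm yaw -35.07 tilt(x,y ends, mm/m) 3.1 2.5 F s 1.2 l -4.7 z 3.2
t 29.15 s 40.0 lat -1.8 z 91.9 mm yaw -35.07 tilt(x,y ends, mm/m) 3.2 2.5 F s 1.4 l -5.5 z 3.5
```

```bash
for i in 1 2 3 4 5; do python3 -m inch '[[[-0.0012,0,0],[0,0,0],0.1],[[0,0,0],[0,0,0],0.1],[[0,0,0],[0,0,0],0.1]]'>/dev/null; python3 -c "from fd import *;stat()"; done
```

```text
t 29.45 s 38.8 lat -1.8 z 91.9 mm yaw -35.07 tilt(x,y ends, mm/m) 3.3 2.5 F s 1.5 l -5.1 z 3.5
t 29.75 s 37.6 lat -1.8 z 91.9 mm yaw -35.07 tilt(x,y ends, mm/m) 3.4 2.5 F s 1.4 l -5.3 z 3.1
t 30.05 s 36.4 lat -1.8 z 91.9 mm yaw -35.07 tilt(x,y ends, mm/m) 3.4 2.5 F s 1.6 l -5.0 z 3.1
t 30.35 s 35.8 lat -1.8 z 91.9 mm yaw -35.08 tilt(x,y ends, mm/m) 5.1 2.7 F s 3.6 l -6.1 z 1.2
t 30.65 s 35.7 lat -1.8 z 92.0 mm yaw -35.08 tilt(x,y ends, mm/m) 8.1 3.0 F s 9.4 l -6.1 z -0.9
```

Hard stop reached at s = 35.7. Release, rise and check.

```bash
python3 -m inch '[[[0,0,0],[0,0,0],0.25],[[0,0,0],[0,0,0],0.4],[[0,0,0],[0,0,0],0.5],[[0,0,0],[0,0,0],0.5],[[0,0,-0.02],[0,0,0],0.5],[[0,0,-0.04],[0,0,0],0.5],[[0,0,-0.04],[0,0,0],0.5],[[0,0,-0.04],[0,0,0],0.5]]'
python3 -m inch '[[[-0.03,0,0],[0,0,0],0.5],[[0,0,0],[0,0,0],0.5],[[0,0,0],[0,0,0],0.5],[[0,0,0],[0,0,0],0.5],[[0,0,0],[0,0,0],0.5],[[0,0,0],[0,0,0],0.5],[[0,0,0],[0,0,0],0.5]]' >/dev/null
python3 - <<'E'
from rel import *
stat(); im,d,W=cloud("wrist"); save(im,"w8.png")
s,l=sl(W); hsv=cv2.cvtColor(im,cv2.COLOR_RGB2HSV); Z=W[...,2]
g=(hsv[...,0]>100)&(hsv[...,0]<125)&(hsv[...,1]>140)&(Z>.08)&(Z<.09)&(np.abs(l)<.02)
r=cv2.minAreaRect(W[g][:,:2].astype(np.float32)); print("grip s,l",sl(r[0]),r[1],np.median(Z[g]))
E
```

```text
time: 31.45
tool_pos: [0.5183, 0.3328, 0.2317]
tool_rot: [-0.0, 0.887, 0.461, -0.001]
contact_force: [0.4, -0.0, -0.9]
gripper_width: 0.501
grasp_force: 0.0
t 32.15 s 3.0 lat -0.7 z 230.2 mm yaw -35.05 tilt(x,y ends, mm/m) -0.7 -0.5 F s -0.4 l 0.3 z 1.2
grip s,l (np.float64(0.035383045660421476), np.float64(-0.0007170834194737373)) (0.022125130519270897, 0.013729503378272057) 0.08462594547506246
```

View pics/w8.png

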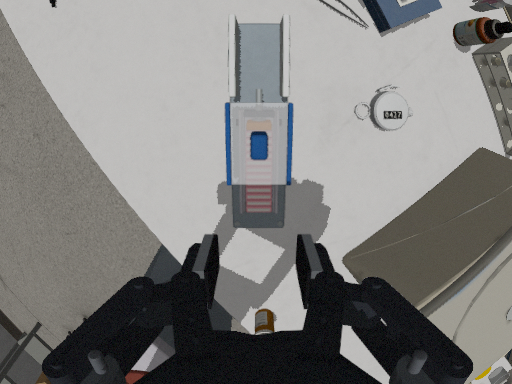

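The rail is shut: the grip at (259,146) has travelled 83 mm to the stop. The stack lies flat underneath (pink at rows 165–212), and the gripper is clear.

```bash
python3 -c "
from plant import manip
print(manip.job_done())"
```

```text
the job is handed in; nothing more can be done
None
```

The stack is seated flat between the sill and the follower, the rail is slid shut to its hard stop, and the job was handed in at about 32 s; the hand-in gave no verdict.

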